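# Sweep the valve caps into the catch pen

### The job

Sweep the three loose brass valve caps lying on the open bench along the bench top into the open-fronted metal catch pen (a low three-sided frame fixed to the bench), so that each lies wholly inside its mouth. Push them with the fingers and keep them down on the bench: do not pick any of them up. Leave the steel barrel, the tube offcut and the slide leg where they are.

Things in the scene. Friction and masses are not known exactly. Their poses are not given: they have to be found in the camera images.
- pen: three-sided sheet-metal pen without a floor, fixed to the bench; mouth faces about world -y (within 0.3 rad). Origin: centre of the inside, at bench height. +x points inward, mouth to back; y across. Inside 110 mm deep (mouth line x = -0.055, back wall x = +0.055), 160 mm wide (side walls y = -0.080, +0.080). Walls 3 mm thick, 27 mm high. Two flat screw lugs behind.
- cap_a: loose brass valve cap with a knurled side: a short ring, 22 mm across, 10 mm high, 11 to 22 g, standing flat on the bench to the right of the pen's mouth; origin at the centre of its underside. The three caps look alike; the small curled bits strewn on the bench are no part of the job and do not obstruct.
- cap_b: loose brass valve cap with a knurled side: a short ring, 22 mm across, 10 mm high, 11 to 22 g, standing flat on the bench to the right of the pen's mouth; origin at the centre of its underside. The three caps look alike; the small curled bits strewn on the bench are no part of the job and do not obstruct.
- cap_c: loose brass valve cap with a knurled side: a short ring, 22 mm across, 10 mm high, 11 to 22 g, standing flat on the bench to the right of the pen's mouth; origin at the centre of its underside. The three caps look alike; the small curled bits strewn on the bench are no part of the job and do not obstruct.
- barrel: bystander: solid steel dent barrel, 24 mm across, 26 mm high, standing on end farther to the right than the caps; origin at the centre of its underside
- offcut: bystander: sawn-off brass tube, 62 mm long along its y axis, 14 mm across, lying farther to the right than the caps; origin at the centre of its underside
- slide_leg: bystander: nickel slide-leg tube, 112 mm long along its y axis, 14 mm across, lying farther to the right than the caps; origin at the centre of its underside

How it is judged:
At the end, for the whole second after the job is handed in: All three caps rest inside the pen: each centre between its side walls, in front of its back wall and at least 9 mm inside the mouth line, underside less than 14 mm above the bench, at rest; the barrel, the offcut and the slide leg within 15 mm of where they started (x of cap_a in the frame of pen between -0.046 and 0.055 m and y of cap_a in the frame of pen between -0.08 and 0.08 m and height (world z) of each of cap_a, cap_b, cap_c below 0.014 m and linear speed of each of cap_a, cap_b, cap_c below 0.01 m/s and x of cap_b in the frame of pen between -0.046 and 0.055 m and y of cap_b in the frame of pen between -0.08 and 0.08 m and x of cap_c in the frame of pen between -0.046 and 0.055 m and y of cap_c in the frame of pen between -0.08 and 0.08 m and distance of each of barrel, offcut, slide_leg from where it was at the start of the episode below 0.015 m); the robot touches nothing.
It fails at once if a cap is lifted off the bench (underside centre more than 14 mm up) (height (world z) of any of cap_a, cap_b, cap_c above 0.014 m).
It fails at once if a bystander (barrel, offcut or slide leg) is shifted by more than 15 mm (distance of any of barrel, offcut, slide_leg from where it was at the start of the episode above 0.015 m).
It also fails if it takes over 61 s, if anything falls off the work surface, if the arm or the gripper's body presses on something with over 40 N, if the wrist force passes 120 N, or if a joint passes its speed limit or range.

### The arm

A 6-joint arm with a two-finger parallel gripper is mounted at the origin on a cart in front of the work surface, level with it; the furniture and walls round the work are solid. World frame = base frame: x ahead of the robot, y to its left, z up, the work surface at z = 0. Lengths are in m, angles in rad, forces in N, time in s.
With the tool pointing down it reaches from about 0.3 to 0.875 m from the base axis. Payload 6.4 kg.
Tool frame: the origin (TCP) lies at the very end of the fingers, on their centre line; the grasp point (between the pads) lies 19 mm behind it; z points along the fingers, y is the line along which they close (so a half turn about z gives the same grasp; the last joint's range is limited). The gripper opens to 85 mm and grips with 20 to 120 N. Pads are 22 mm wide; open, the fingers measure 114 mm over their backs; the gripper's body (76 mm by 85 mm) begins 54 mm behind the grasp point. The pads swing forward as they close: fully open they stand 13 mm farther back than shut.
Start: joints at [-0.206, 0.181, 1.607, -0, 1.354, -0.206], TCP at [0.575, 0, 0.231] pointing down, gripper open.
Joint ranges: [-2.99, 2.99], [-0.89, 2.07], [0.3, 2.58], [-1.14, 4.28], [0, 2.63], [-3.12, 3.12]. Speed limits (rad/s): [2.57, 2.57, 3.01, 3.14, 3.14, 3.14].

### API

Orientations are given as a unit quaternion [w, x, y, z].
In Python, from bench import ctrl gives the robot as it stands.
- The arm moves only by the tool jog_arm, called after "Emit:" as a command line: name --argument value ..., lists and objects as JSON in quotes. Schema: {"type":"object","properties":{"motion":{"type":"array","items":{"type":"object","properties":{"tx":{"type":"number"},"ty":{"type":"number"},"tz":{"type":"number"},"ax":{"type":"number"},"ay":{"type":"number"},"az":{"type":"number"},"jaw":{"type":"number"}},"additionalProperties":false,"required":["jaw"]},"minItems":1,"maxItems":10},"only":{"type":"string"},"quiet":{"type":"boolean"},"lines":{"type":"string"}},"required":["motion"],"additionalProperties":false}. motion is a list of rows, 1 to 10 of them, each an object with the fields tx, ty, tz (the shift in parts of the range, where 1.0 means 400 mm), ax, ay, az (a rotation vector in shares of pi rad (1.0 is pi rad)), jaw (the opening from 0.0 (shut) to 1.0 (fully open)); a field left out counts as zero (the opening has to be given); each row is the pose to reach, as a shift and turn from the pose commanded when the call began, along the tool's axes at that moment; what a row does not reach only later rows make up. A row lasts 1/8 s, in which the tool goes at most 0.0625 m and 0.188 rad, less where a joint would pass 70% of its speed; a pose out of reach is approached as far as the arm can. The fingers move at their own pace and stop on an object; the grip force is fixed at half the most. Time passes only in rows, so rows that do not move let the fingers close. The tool returns the time, the measured TCP pose, the force, the opening and the grip force at its end. only (a regular expression) keeps the lines of the reply that match it, lines (a string "A,B") keeps lines A to B, and quiet returns only ok. A shift or turn number past 1, either way, is cut back to 1. Input that does not fit is refused with a message, and nothing moves.
- ctrl.get_obs(): the state, without advancing time (a new reading comes with each control period).
- ctrl.camera(name): name is "scene" or "side" or "wrist"; returns the picture (480x640x3 uint8, blue, green, red); there is no depth.
- ctrl.camera_params(name): a dict with "fovy" (degrees; the focal length in pixels is half the picture's height over the tangent of half this angle, whatever the lens; pixels are square), "cx", "cy" (the principal point, pixels), "dist" ([k1, k2, p1, p2, k3] as OpenCV has them; the pictures are not rectified), "view" (4x4, takes a point from world to camera coordinates). Camera axes: x right, y up, looking along -z (the intrinsics and any distortion apply to the point x, -y, -z); pixel columns grow to the right and rows downward; lengths in m; the calibration is good to about 2 mm. A picture is of the moment at which its call begins: read the wrist's pose just before it. camera_params takes no time and is no camera call; for the wrist camera it gives the pose at the moment of the call.
- ctrl.hand_in(): hands the job in; it is judged then, once.
The state is a dict: "time_s": time; "q": joint angles; "dq": joint speeds; "joint_efforts": joint torques, N m; "eef_pos": TCP position; "eef_rot": TCP orientation; "wrist_force": force on the tool from outside, world axes, zero at the start; "torque": the same for the moment, N m; "opening": opening from 0.0 (shut) to 1.0 (fully open); "grasp_force": force on a finger pad.
Only numpy, scipy, OpenCV 4.12 (cv2) and the standard library are available. Lean on these libraries where they do the work, as an engineer would, in place of code of your own. Each camera call takes 0.05 s, during which the arm holds its last target. There are 200 camera calls.

## Working session

There is one attempt and no reset: what is moved stays moved. The work goes in short steps, Python scripts to look and compute and a tool call to move; the robot and the scene stay as the last step left them, time stands still between calls to the robot, and variables do not carry over. Pictures are saved under pics/ and viewed, at most 10 in all, crops included, and the job is handed in when it is done.

```bash
mkdir -p pics; ls
```

Create h.py:
```python
import numpy as np, cv2
from bench import ctrl
def px2w(P,uv,z=0.):
    f=240/np.tan(np.radians(P["fovy"])/2);K=np.array([[f,0,P["cx"]],[0,f,P["cy"]],[0,0,1]])
    n=cv2.undistortPoints(np.array(uv,float).reshape(-1,1,2),K,np.array(P["dist"],float)).reshape(-1,2)
    V=np.array(P["view"]);R=V[:3,:3];c=-R.T@V[:3,3]
    d=np.c_[n[:,0],-n[:,1],-np.ones(len(n))]@R
    return c+d*((z-c[2])/d[:,2])[:,None]
```

Run:
```python
from h import *
for n in("scene","wrist"):
    P=ctrl.camera_params(n);cv2.imwrite(f"pics/{n}0.png",ctrl.camera(n));print(n,P)
print(ctrl.get_obs())
```

```text
bench.py
pics
scene {'fovy': 53.93873911913473, 'cx': 324.87353176526335, 'cy': 234.7904880719529, 'dist': array([-0.11460688,  0.        ,  0.        ,  0.        ,  0.        ]), 'view': array([[ 0.54572671, -0.83774665, -0.01905001, -0.31817775],
       [ 0.49948742,  0.30695542,  0.8101177 , -0.26944162],
       [-0.67282589, -0.45161811,  0.58595769, -0.71081699],
       [ 0.        ,  0.        ,  0.        ,  1.        ]])}
wrist {'fovy': 64.06198473003917, 'cx': 318.1558230640707, 'cy': 241.56312270787447, 'dist': array([-0.06545031,  0.        ,  0.        ,  0.        ,  0.        ]), 'view': array([[ 9.99999148e-01,  4.78056668e-04, -1.21460483e-03,
        -5.73608157e-01],
       [-8.32020387e-04,  9.50431824e-01, -3.10931916e-01,
         4.03139448e-02],
       [ 1.00575601e-03,  3.10932662e-01,  9.50431412e-01,
        -3.80611419e-01],
       [ 0.00000000e+00,  0.00000000e+00,  0.00000000e+00,
         1.00000000e+00]])}
{'time_s': 0.1, 'q': array([-2.06343780e-01,  1.81516902e-01,  1.60789358e+00, -1.68538201e-05,
        1.35379351e+00, -2.06317658e-01]), 'dq': array([ 6.94017926e-04, -9.74693396e-04, -1.79394730e-03,  7.14238737e-04,
       -7.16753791e-04, -7.18322469e-05]), 'joint_efforts': array([-2.02498759e-04, -4.45872438e+01, -3.52238703e+01, -4.27332343e-04,
        4.16999465e-03,  3.20961749e-05]), 'eef_pos': array([5.74507885e-01, 8.99804912e-05, 2.30453011e-01]), 'eef_rot': array([-6.69821767e-04,  7.07114499e-01,  7.07098604e-01, -4.47784293e-04]), 'wrist_force': array([ 0.7729203 ,  0.59930223, -0.01985002]), 'torque': array([0.02139716, 0.01879348, 0.01763406]), 'grasp_force': 0.0, 'opening': 1.000237386232943}
```

View pics/scene0.png

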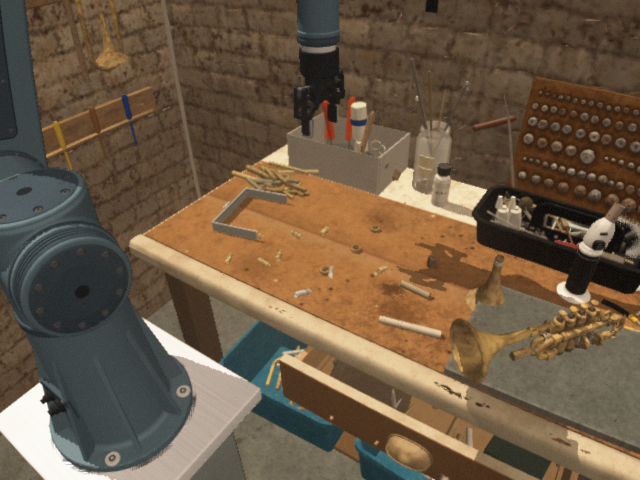

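View pics/wrist0.png

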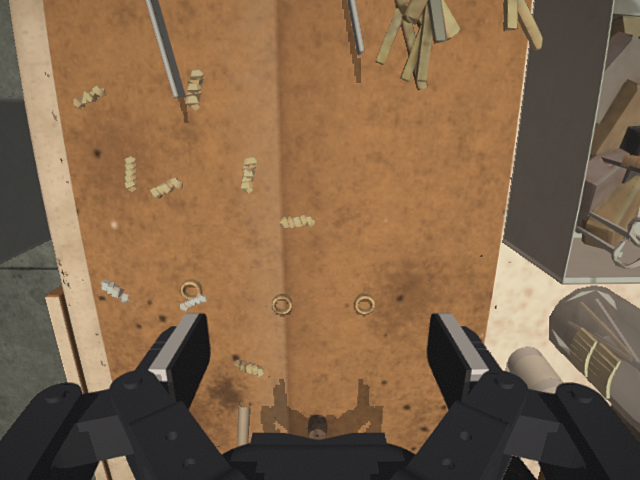

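The wrist view shows the caps at (191,290), (282,304) and (364,304), the pen wall ends at (180,97) and (359,50), the barrel near (317,425), and the offcut at (243,420). In the scene view the caps are at (325,271), (356,248) and (376,228). The pen wall tops run (258,235), (214,226), (249,189), (287,197).

Run:
```python
from h import *
np.set_printoptions(precision=4,suppress=True)
P=ctrl.camera_params("wrist");S=ctrl.camera_params("scene")
print(px2w(P,[(191,290),(282,304),(364,304)],.009));print(px2w(S,[(325,271),(356,248),(376,228)],.008))
print("pen w",px2w(P,[(180,97),(359,50),(152,0),(348,0)],.027))
print("pen s",px2w(S,[(258,235),(214,226),(249,189),(287,197)],.027))
print("barrel,offcut s",px2w(S,[(433,261),(402,283),(432,296),(380,320),(441,333)],.013))
I=ctrl.camera("scene")[170:350,190:460];cv2.imwrite("pics/c.png",cv2.resize(I,None,fx=2.9,fy=2.9,interpolation=2))
```

```text
[[ 0.4399 -0.0928  0.009 ]
 [ 0.5355 -0.1086  0.009 ]
 [ 0.6223 -0.1086  0.009 ]]
[[ 0.4377 -0.0952  0.008 ]
 [ 0.5371 -0.1103  0.008 ]
 [ 0.6262 -0.1116  0.008 ]]
pen w [[0.4547 0.0977 0.027 ]
 [0.6075 0.1342 0.027 ]
 [0.4379 0.1744 0.027 ]
 [0.5977 0.172  0.027 ]]
pen s [[0.4435 0.0834 0.027 ]
 [0.4177 0.1918 0.027 ]
 [0.5863 0.2317 0.027 ]
 [0.605  0.1249 0.027 ]]
barrel,offcut s [[ 0.5766 -0.2713  0.013 ]
 [ 0.4813 -0.2461  0.013 ]
 [ 0.4776 -0.3106  0.013 ]
 [ 0.3711 -0.2558  0.013 ]
 [ 0.3989 -0.3609  0.013 ]]
```

View pics/c.png

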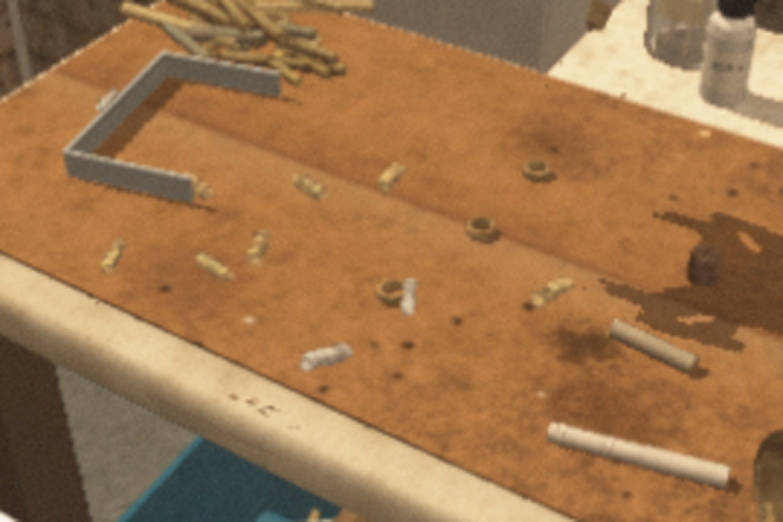

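The crop agrees: the pen is at left, the three caps run diagonally, and the bystanders lie further right and clear of the paths. I'll move over the pen with the tool turned about 0.23 rad, fingers nearly shut, and refine the pen pose.

The rows are not in the units I measure in: shifts go in shares of 400 mm and turns go in shares of pi rad. I convert before sending: 0.12 m / 0.4 = 0.3, 0.1 m / 0.4 = 0.25, -0.23 rad / 3.1416 = -0.0732.

Emit:
jog_arm --motion '[{"tx": 0.125, "ty": -0.05, "az": -0.0382, "jaw": 0.19}, {"tx": 0.25, "ty": -0.1, "az": -0.0732, "jaw": 0.19}, {"tx": 0.3, "ty": -0.1, "az": -0.0732, "jaw": 0.19}, {"tx": 0.3, "ty": -0.1, "az": -0.0732, "jaw": 0.19}, {"tx": 0.3, "ty": -0.1, "az": -0.0732, "jaw": 0.19}]'

```text
time_s: 0.78
eef_pos: [0.5355, 0.1192, 0.2312]
eef_rot: [0.0, 0.622, 0.783, -0.0]
wrist_force: [-0.3, -0.7, 0.1]
opening: 0.189
grasp_force: 0.0
```

Run:
```python
from h import *
P=ctrl.camera_params("wrist");I=ctrl.camera("wrist");cv2.imwrite("pics/w1.png",I);print(repr(P["view"]))
np.save("v1.npy",P["view"])
```

```text
array([[ 9.73803865e-01,  2.27389307e-01,  3.69624048e-04,
        -5.48170397e-01],
       [-2.15933234e-01,  9.25249781e-01, -3.11906525e-01,
         4.56849050e-02],
       [-7.12662031e-02,  3.03655966e-01,  9.50112721e-01,
        -3.78722353e-01],
       [ 0.00000000e+00,  0.00000000e+00,  0.00000000e+00,
         1.00000000e+00]])
```

View pics/w1.png

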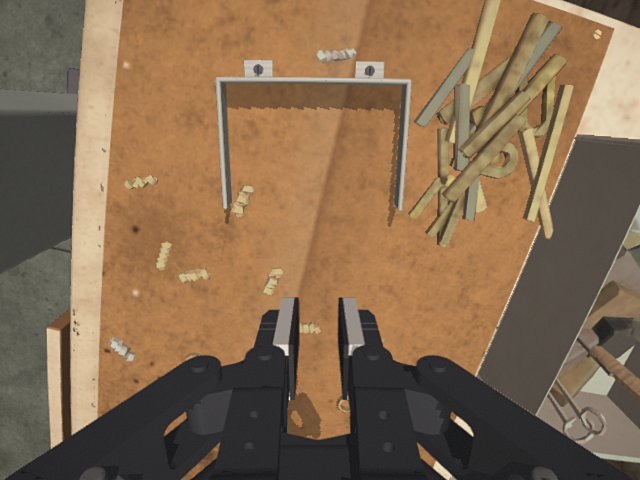

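The pen is seen square-on, with outer top corners at (217,78) and (410,79) and tips at (225,208) and (401,209). The finger gap is about 42 px, which is roughly 16 mm.

Run:
```python
from h import *
np.set_printoptions(precision=4,suppress=True)
P=ctrl.camera_params("wrist")
t=px2w(P,[(217,78),(410,79),(225,209),(402,210)],.027)[:,:2];print(t,np.linalg.norm(t[0]-t[1]),np.linalg.norm(t[0]-t[2]))
m=(t[2]+t[3])/2;b=(t[0]+t[1])/2;x=(b-m)/np.linalg.norm(b-m);y=np.array([-x[1],x[0]])
o=m+.055*x;print("o",o,"yaw",np.arctan2(*x[::-1])-np.pi/2, "d",t[2]-t[3])
R=np.array([x,y])
caps=np.array([[.439,-.094],[.536,-.1095],[.624,-.110]])
print("caps pen",(caps-o)@R.T)
e=ctrl.get_obs();print("tcp pen",(e["eef_pos"][:2]-o)@R.T,e["eef_pos"])
```

```text
[[0.426  0.209 ]
 [0.5857 0.2452]
 [0.451  0.0976]
 [0.6117 0.134 ]] 0.16374463202252942 0.11415096058073958
o [0.5191 0.1694] yaw 0.22559059122417158 d [-0.1607 -0.0364]
caps pen [[-0.2388  0.1369]
 [-0.2756  0.0459]
 [-0.2958 -0.0398]]
tcp pen [-0.0529 -0.0047] [0.5355 0.1189 0.2311]
```

Converted, -0.287 m / 0.4 = -0.7175, 0.227 m / 0.4 = 0.5675.

Emit:
jog_arm --motion '[{"tx": -0.15, "ty": 0.0175, "jaw": 0.19}, {"tx": -0.3, "ty": 0.035, "jaw": 0.19}, {"tx": -0.45, "ty": 0.0525, "jaw": 0.19}, {"tx": -0.6, "ty": 0.07, "jaw": 0.19}, {"tx": -0.7175, "ty": 0.0875, "tz": 0.075, "jaw": 0.19}, {"tx": -0.7175, "ty": 0.0875, "tz": 0.225, "jaw": 0.19}, {"tx": -0.7175, "ty": 0.0875, "tz": 0.375, "jaw": 0.19}, {"tx": -0.7175, "ty": 0.0875, "tz": 0.5, "jaw": 0.19}, {"tx": -0.7175, "ty": 0.0875, "tz": 0.5625, "jaw": 0.19}, {"tx": -0.7175, "ty": 0.0875, "tz": 0.5675, "jaw": 0.19}]'

```text
time_s: 2.08
eef_pos: [0.6334, -0.1527, 0.0021]
eef_rot: [-0.001, 0.622, 0.783, -0.0]
wrist_force: [-0.8, -0.6, 0.9]
opening: 0.19
grasp_force: 0.0
```

Run:
```python
from h import *
o=np.array([.5191,.1694]);a=np.pi/2+.2256;R=np.array([[np.cos(a),np.sin(a)],[-np.sin(a),np.cos(a)]])
print((ctrl.get_obs()["eef_pos"][:2]-o)@R.T)
I=ctrl.camera("scene")[190:350,200:460];cv2.imwrite("pics/c2.png",cv2.resize(I,None,fx=2.9,fy=2.9,interpolation=2))
```

```text
[-0.33952646 -0.03929845]
```

View pics/c2.png

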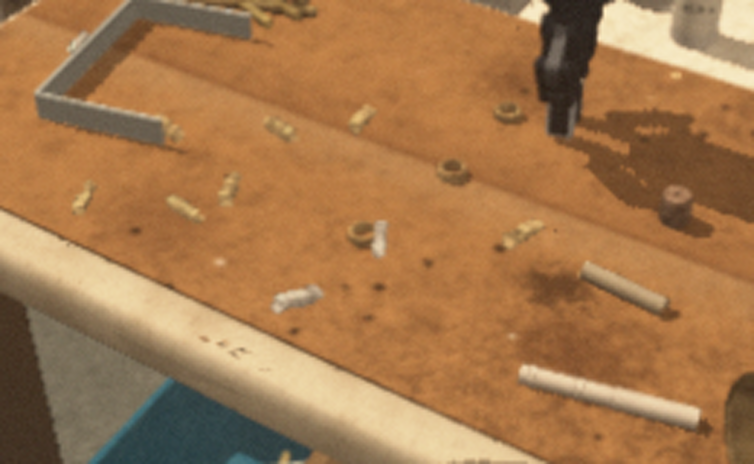

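The fingers stand behind cap_c (crop 508,110) and clear of the barrel (675,205). Now I push.

Converted, 0.23 m / 0.4 = 0.575, -0.002 m / 0.4 = -0.005.

Emit:
jog_arm --motion '[{"tx": 0.025, "tz": -0.005, "jaw": 0.19}, {"tx": 0.075, "tz": -0.005, "jaw": 0.19}, {"tx": 0.1375, "tz": -0.005, "jaw": 0.19}, {"tx": 0.2, "tz": -0.005, "jaw": 0.19}, {"tx": 0.2625, "tz": -0.005, "jaw": 0.19}, {"tx": 0.325, "tz": -0.005, "jaw": 0.19}, {"tx": 0.3875, "ty": 0.0025, "tz": -0.005, "jaw": 0.19}, {"tx": 0.45, "ty": 0.0025, "tz": -0.005, "jaw": 0.19}, {"tx": 0.5125, "ty": 0.0025, "tz": -0.005, "jaw": 0.19}, {"tx": 0.575, "ty": 0.005, "tz": -0.005, "jaw": 0.19}]'

```text
time_s: 3.38
eef_pos: [0.5834, 0.0747, 0.0063]
eef_rot: [-0.0, 0.621, 0.784, -0.0]
wrist_force: [-0.1, 0.4, -0.1]
opening: 0.191
grasp_force: 0.2
```

Emit:
jog_arm --motion '[{"tx": 0.0625, "jaw": 0.19}, {"tx": 0.125, "jaw": 0.19}, {"tx": 0.175, "jaw": 0.19}, {"tx": 0.2125, "jaw": 0.19}, {"tx": 0.2325, "jaw": 0.19}, {"tx": 0.2375, "jaw": 0.19}, {"tx": 0.2375, "jaw": 0.19}]'

```text
time_s: 4.25
eef_pos: [0.5625, 0.1651, 0.0062]
eef_rot: [0.0, 0.621, 0.783, -0.0]
wrist_force: [0.3, -1.1, 0.1]
opening: 0.193
grasp_force: 0.0
```

Run:
```python
from h import *
I=ctrl.camera("scene")[170:330,190:450];cv2.imwrite("pics/c3.png",cv2.resize(I,None,fx=2.9,fy=2.9,interpolation=2))
```

```text
(no output)
```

View pics/c3.png

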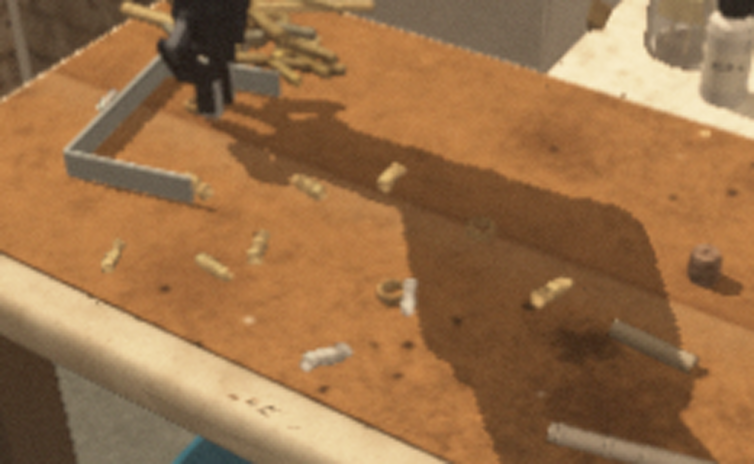

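Cap_c has left its old place and should be ahead of the fingers. I'll retreat, rise, and go behind cap_b.

Converted, -0.303 m / 0.4 = -0.7575, -0.087 m / 0.4 = -0.2175.

Emit:
jog_arm --motion '[{"tx": -0.05, "jaw": 0.19}, {"tx": -0.125, "tz": -0.025, "jaw": 0.19}, {"tx": -0.25, "ty": -0.025, "tz": -0.1, "jaw": 0.19}, {"tx": -0.375, "ty": -0.0875, "tz": -0.125, "jaw": 0.19}, {"tx": -0.5, "ty": -0.15, "tz": -0.125, "jaw": 0.19}, {"tx": -0.625, "ty": -0.2175, "tz": -0.125, "jaw": 0.19}, {"tx": -0.7575, "ty": -0.2175, "tz": -0.125, "jaw": 0.19}, {"tx": -0.7575, "ty": -0.2175, "tz": -0.05, "jaw": 0.19}, {"tx": -0.7575, "ty": -0.2175, "tz": 0.005, "jaw": 0.19}, {"tx": -0.7575, "ty": -0.2175, "tz": 0.005, "jaw": 0.19}]'

```text
time_s: 5.55
eef_pos: [0.5447, -0.1502, 0.0025]
eef_rot: [-0.002, 0.622, 0.783, -0.0]
wrist_force: [-0.6, -0.3, -0.6]
opening: 0.185
grasp_force: 0.0
```

Run:
```python
from h import *
o=np.array([.5191,.1694]);a=np.pi/2+.2256;R=np.array([[np.cos(a),np.sin(a)],[-np.sin(a),np.cos(a)]])
print((ctrl.get_obs()["eef_pos"][:2]-o)@R.T)
I=ctrl.camera("scene")[170:330,190:450];cv2.imwrite("pics/c4.png",cv2.resize(I,None,fx=2.9,fy=2.9,interpolation=2))
```

```text
[-0.31721508  0.04651264]
```

View pics/c4.png

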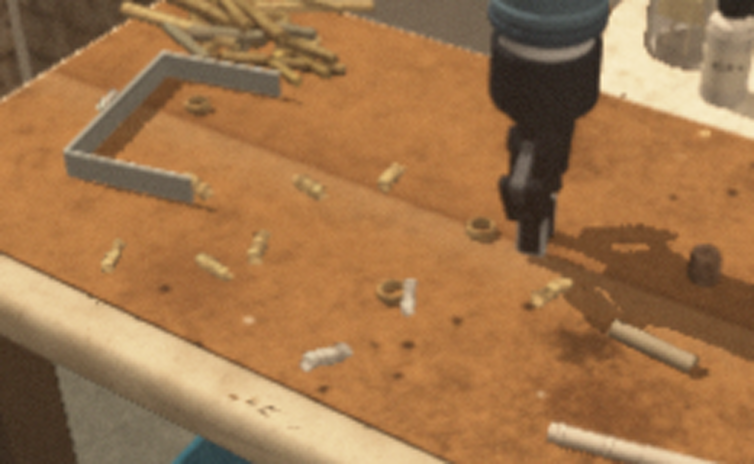

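Cap_c is inside the pen (crop 200,103). The fingers stand behind cap_b (481,228).

Converted, 0.23 m / 0.4 = 0.575, 0.046 m / 0.4 = 0.115.

Emit:
jog_arm --motion '[{"tx": 0.025, "jaw": 0.19}, {"tx": 0.075, "jaw": 0.19}, {"tx": 0.1375, "ty": 0.0175, "jaw": 0.19}, {"tx": 0.2, "ty": 0.035, "jaw": 0.19}, {"tx": 0.2625, "ty": 0.0525, "jaw": 0.19}, {"tx": 0.325, "ty": 0.07, "jaw": 0.19}, {"tx": 0.3875, "ty": 0.0875, "jaw": 0.19}, {"tx": 0.45, "ty": 0.1025, "jaw": 0.19}, {"tx": 0.5125, "ty": 0.1125, "jaw": 0.19}, {"tx": 0.575, "ty": 0.115, "jaw": 0.19}]'

```text
time_s: 6.85
eef_pos: [0.5387, 0.0873, 0.0051]
eef_rot: [0.0, 0.621, 0.784, 0.0]
wrist_force: [0.7, -1.2, 1.0]
opening: 0.192
grasp_force: 0.1
```

Emit:
jog_arm --motion '[{"tx": 0.0625, "tz": 0.0025, "jaw": 0.19}, {"tx": 0.1125, "tz": 0.005, "jaw": 0.19}, {"tx": 0.15, "tz": 0.005, "jaw": 0.19}, {"tx": 0.17, "tz": 0.005, "jaw": 0.19}, {"tx": 0.175, "tz": 0.005, "jaw": 0.19}, {"tx": 0.175, "tz": 0.005, "jaw": 0.19}]'

```text
time_s: 7.6
eef_pos: [0.5233, 0.1528, 0.0023]
eef_rot: [0.0, 0.621, 0.783, -0.0]
wrist_force: [-0.5, -0.5, -0.1]
opening: 0.194
grasp_force: 0.0
```

Run:
```python
from h import *
o=np.array([.5191,.1694]);a=np.pi/2+.2256;R=np.array([[np.cos(a),np.sin(a)],[-np.sin(a),np.cos(a)]])
print((ctrl.get_obs()["eef_pos"][:2]-o)@R.T)
```

```text
[-0.01708487 -0.0004255 ]
```

Converted, -0.263 m / 0.4 = -0.6575, -0.137 m / 0.4 = -0.3425.

Emit:
jog_arm --motion '[{"tx": -0.05, "tz": -0.005, "jaw": 0.19}, {"tx": -0.125, "tz": -0.025, "jaw": 0.19}, {"tx": -0.25, "ty": -0.05, "tz": -0.1, "jaw": 0.19}, {"tx": -0.35, "ty": -0.15, "tz": -0.125, "jaw": 0.19}, {"tx": -0.45, "ty": -0.25, "tz": -0.125, "jaw": 0.19}, {"tx": -0.5625, "ty": -0.3425, "tz": -0.125, "jaw": 0.19}, {"tx": -0.6575, "ty": -0.3425, "tz": -0.125, "jaw": 0.19}, {"tx": -0.6575, "ty": -0.3425, "tz": -0.05, "jaw": 0.19}, {"tx": -0.6575, "ty": -0.3425, "tz": -0.0025, "jaw": 0.19}, {"tx": -0.6575, "ty": -0.3425, "tz": -0.0025, "jaw": 0.19}]'

```text
time_s: 8.85
eef_pos: [0.4481, -0.1348, 0.0022]
eef_rot: [-0.002, 0.622, 0.783, -0.0]
wrist_force: [1.4, 0.2, 0.8]
opening: 0.191
grasp_force: 0.0
```

Run:
```python
from h import *
o=np.array([.5191,.1694]);a=np.pi/2+.2256;R=np.array([[np.cos(a),np.sin(a)],[-np.sin(a),np.cos(a)]])
print((ctrl.get_obs()["eef_pos"][:2]-o)@R.T)
I=ctrl.camera("scene")[170:330,190:450];cv2.imwrite("pics/c5.png",cv2.resize(I,None,fx=2.9,fy=2.9,interpolation=2))
```

```text
[-0.2806441   0.13722214]
```

View pics/c5.png

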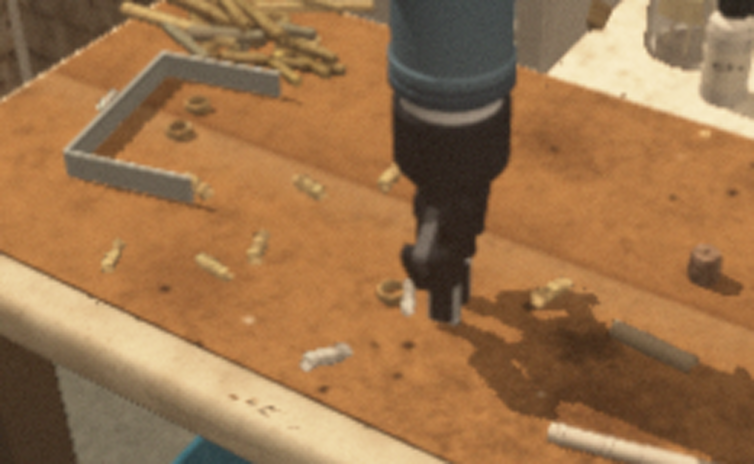

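Caps b and c are in the pen (crop 180,128 and 200,103). The fingers stand behind cap_a (390,291), so I push it diagonally, then straight.

Converted, 0.188 m / 0.4 = 0.47, 0.095 m / 0.4 = 0.2375.

Emit:
jog_arm --motion '[{"tx": 0.03, "jaw": 0.19}, {"tx": 0.075, "ty": 0.005, "jaw": 0.19}, {"tx": 0.125, "ty": 0.035, "jaw": 0.19}, {"tx": 0.175, "ty": 0.065, "jaw": 0.19}, {"tx": 0.225, "ty": 0.095, "jaw": 0.19}, {"tx": 0.275, "ty": 0.125, "jaw": 0.19}, {"tx": 0.325, "ty": 0.155, "jaw": 0.19}, {"tx": 0.375, "ty": 0.185, "jaw": 0.19}, {"tx": 0.425, "ty": 0.215, "jaw": 0.19}, {"tx": 0.47, "ty": 0.2375, "jaw": 0.19}]'

```text
time_s: 10.15
eef_pos: [0.4991, 0.0728, 0.0039]
eef_rot: [0.0, 0.621, 0.784, 0.0]
wrist_force: [0.8, -0.6, -0.4]
opening: 0.19
grasp_force: 0.1
```

Emit:
jog_arm --motion '[{"tx": 0.05, "ty": 0.005, "tz": 0.0025, "jaw": 0.19}, {"tx": 0.1, "ty": 0.005, "tz": 0.005, "jaw": 0.19}, {"tx": 0.145, "ty": 0.005, "tz": 0.005, "jaw": 0.19}, {"tx": 0.17, "ty": 0.005, "tz": 0.005, "jaw": 0.19}, {"tx": 0.18, "ty": 0.005, "tz": 0.005, "jaw": 0.19}, {"tx": 0.18, "ty": 0.005, "tz": 0.005, "jaw": 0.19}]'

```text
time_s: 10.9
eef_pos: [0.4849, 0.1412, 0.0014]
eef_rot: [0.0, 0.621, 0.784, 0.0]
wrist_force: [-0.3, -0.0, -0.1]
opening: 0.187
grasp_force: 0.0
```

Emit:
jog_arm --motion '[{"tx": -0.05, "tz": -0.005, "jaw": 0.19}, {"tx": -0.15, "tz": -0.025, "jaw": 0.19}, {"tx": -0.25, "tz": -0.15, "jaw": 0.19}, {"tx": -0.25, "tz": -0.3, "jaw": 0.19}, {"tx": -0.25, "tz": -0.45, "jaw": 0.19}, {"tx": -0.2, "tz": -0.55, "jaw": 0.19}, {"tx": -0.15, "ty": 0.075, "tz": -0.55, "jaw": 0.19}, {"tx": -0.15, "ty": 0.075, "tz": -0.55, "jaw": 0.19}]'

```text
time_s: 11.9
eef_pos: [0.5289, 0.09, 0.222]
eef_rot: [0.001, 0.621, 0.784, 0.001]
wrist_force: [0.8, -0.5, -1.1]
opening: 0.19
grasp_force: 0.0
```

```bash
python3 - <<'E'
from h import *
cv2.imwrite("pics/w6.png",ctrl.camera("wrist"))
I=ctrl.camera("scene")[170:330,190:450];a=cv2.resize(I,None,fx=2,fy=2)
w=cv2.imread("pics/w6.png");cv2.imwrite("pics/f.png",np.vstack([cv2.resize(w,(520,280*520//373))[:260] if 0 else cv2.resize(w[:240],(520,195)),a]))
E
```

```text
(no output)
```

View pics/f.png

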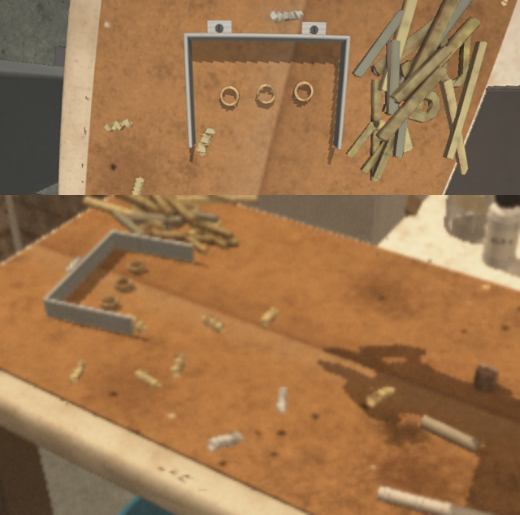

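All three caps sit mid-pen in a row, at (229,96), (265,94) and (303,91) in the wrist half of the picture. The bystanders haven't moved and the arm is clear.

```bash
python3 -c "
from bench import ctrl
print(ctrl.hand_in())"
```

```text
the job is handed in; nothing more can be done
None
```

I swept all three caps along the bench into the pen without moving the barrel, offcut or slide leg, and handed the job in at about 12 s with the arm clear; no verdict was returned.

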